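# Close the notions box and show its label end to the camera

### The arm

A 7-joint arm with a two-finger parallel gripper is mounted at the origin on the work surface. World frame = base frame: x ahead of the robot, y to its left, z up, the work surface at z = 0. Lengths are in mm, angles in rad, forces in N, time in s.
With the tool pointing down it reaches from about 400 to 875 mm from the base axis. Payload 4.4 kg.
Tool frame: the origin (TCP) lies between the finger pads; the fingertips stand 17 mm ahead of it and the grasp point (between the pads) lies 2 mm behind it; z points along the fingers, y is the line along which they close (so a half turn about z gives the same grasp; the last joint's range is limited). The gripper opens to 85 mm and grips with 20 to 120 N. Pads are 22 mm wide; open, the fingers measure 114 mm over their backs; the gripper's body (76 mm by 85 mm) begins 54 mm behind the grasp point. The pads swing forward as they close: fully open they stand 13 mm farther back than shut.
Start: joints at [-1.333, 0.628, 0.038, 1.517, -0.027, 0.996, -0.02], TCP at [194.423, 620.256, 248.313] pointing down, gripper open.
Joint ranges: [-3.06, 3.06], [-0.37, 2.12], [-1.25, 1.32], [0.18, 2.47], [-1.1, 4.24], [0.23, 1.98], [-2.94, 2.94]. Speed limits (rad/s): [2.57, 2.57, 3.14, 3.14, 3.14, 3.14, 3.14].

### API

Orientations are given as [roll, pitch, yaw] about the fixed x, y, z axes, in that order (R = Rz(yaw) Ry(pitch) Rx(roll)).
In Python, from cell import sensors, get_image, ctrl gives the robot as it stands.
- The arm moves only by the tool send_rows, never from a script. Its argument "series" is a list of rows, each a list of 3 entries, a list of its own where there are three numbers: the finger opening in mm, from 0 to 85.4, then the shift along the world's x, y, z in units of 60 mm (1.0 is 60 mm), then the turn, a rotation vector about the world's x, y, z in units of 5 degrees (1.0 is 5 degrees). A call has 1 to 8 rows; each row shifts and turns the commanded pose from where the row before left it; what a row does not reach is not made up. A row lasts 1/8 s, in which the tool goes at most 62.5 mm and 10.7 degrees, less where a joint would pass 70% of its speed; a pose out of reach is approached as far as the arm can. A call is refused whole if a number of a shift passes 1 or a number of a turn 1, either way. A call with a gripper value outside its range is refused whole. The fingers move at their own pace and stop on an object; the grip force is fixed at half the most. Time passes only in rows, so rows that do not move let the fingers close. It gives the time, the measured TCP pose, the force, the opening and the grip force at its end, in the units of the state.
- sensors.read_state(): the state, without advancing time (a new reading comes with each control period).
- get_image(name): name is "scene" or "top" or "wrist"; returns a dict with "img" (400x640x3 uint8, red, green, blue), "depth" (400x640 float32, mm along the optical axis (not along the pixel's ray), 0 where there is no reading), "vfov" (degrees; the focal length in pixels is half the picture's height over the tangent of half this angle, whatever the lens; pixels are square), "cx", "cy" (the principal point, pixels), "world_to_cam" (4x4, takes a point from world to camera coordinates). Camera axes: x right, y down, z forward; pixel columns grow to the right and rows downward; lengths in mm; the calibration is good to about 2 mm. A picture is of the moment at which its call begins.
- ctrl.finish_job(): hands the job in; it is judged then, once.
The state is a dict: "clock": time; "qpos": joint angles; "qd": joint speeds; "tau": joint torques, N m; "eef_pos": TCP position; "tool_rot": TCP orientation; "force": force on the tool from outside, world axes, zero at the start; "torque": the same for the moment, N m; "width": finger opening in mm; "gripper_force": force on a finger pad.
Only numpy, scipy, OpenCV 4.12 (cv2) and the standard library are available. Lean on these libraries where they do the work, as an engineer would, in place of code of your own. Each camera call takes 0.05 s, during which the arm holds its last target. There are 200 camera calls.

### The job

The small wooden notions box is packed with its thimble: put its lid on so that it sits fully home, then pick the closed box up by its sides and show it to the little camera on the stand, level and right way up, with the brass-plate end squarely facing the lens, the plate centred on the lens at lens height and about 10 cm in front of it. Finish while still holding it there steadily in the air; do not let go or put it down. Keep the thimble inside, do not touch the camera, and leave the other sewing things where they are.

Things in the scene. Friction and masses are not known exactly. Their poses are not given: they have to be found in the camera images.
- notions_box: Open-topped pale wooden box, loose, standing on the table. Outside 104 (its x) x 54 (its y) x 36 mm high, walls and floor 5 mm, inside 94 x 44 x 31 mm deep; about 0.12 kg. Origin: centre of its underside; z up; x along its length towards the end with the brass plate. A round brass pull, 8 mm in diameter, sticks out 9 mm from the plate.
- plate (a point): Centre of the face of the brass plate (30 mm wide, 18 mm high) on the +x end of the notions box, 53.5 mm from the box's origin along its x and 20 mm above its underside. Same axes as the box.
- lid: Pale wooden lift-off lid, loose, lying right way up on the table, 45 g. From below up: plug 90 (x) x 40 (y) x 6 mm, 2 mm play each side in the box; slab 100 x 50 x 5 mm that rests on the rim; grip bar 40 (x) x 12 (y) x 18 mm on the slab. Origin: centre of the plug's underside; z up. Either way round fits. Fully home, its origin is 30 mm above the box's origin, on its z axis.
- thimble: Grey plastic thimble, 18 mm in diameter, 22 mm high, standing loose on the floor inside the notions box; 12 g. Origin: centre of its open lower end; z towards its closed end.
- camera: Inspection camera on a stand fixed at the table's far side. Origin: centre of the underside of its round base (90 mm across, 12 mm high); post 14 mm thick, 270 mm high, on the z axis. The head (black, 62 mm wide, 46 mm high) faces level along -x of this frame, lens front 61 mm from the post's axis; its height differs from start to start, then stays.
- lens (a point): Centre of the front of the camera's lens (barrel 38 mm in diameter), 150 to 210 mm above the table. Axes as camera: the camera looks level along -x of this frame, y lies to the side, z up.
- button_bowl: White ceramic bowl of buttons, 80 mm across, 36 mm high. Origin: centre of its underside. Bystander.
- pin_tin: Round steel pin tin with a twist lid, closed, 62 mm across, 34 mm high. Origin: centre of its underside. Bystander.
- spool: Empty wooden thread spool standing upright, 34 mm across, 44 mm high. Origin: centre of its underside. Bystander.
- tape_measure: Round white tape measure lying flat, 54 mm across, 18 mm high. Origin: centre of its underside. Bystander.
- shears: Steel shears lying flat, about 170 mm long, 9 mm thick. Origin: on the underside near the pivot; x towards the points. Bystander.

How it is judged:
By the outcome, as a careful person would: the job done as asked, in the order asked, and still so for the second after the job is handed in, while the arm keeps its last pose, push and grip.
It also fails if it takes over 51 s, if anything falls off the work surface, if the arm or the gripper's body presses on something with over 40 N, if the wrist force passes 120 N, or if a joint passes its speed limit or range.

## Working session

There is one attempt and no reset: what is moved stays moved. The work goes in short steps, Python scripts to look and compute and a tool call to move; the robot and the scene stay as the last step left them, time stands still between calls to the robot, and variables do not carry over. Pictures are saved under pics/ and viewed, at most 10 in all, crops included, and the job is handed in when it is done.

Besides the shell and the picture viewer there is one more tool, called after "Emit:" as name(argument=value, ...), one argument or row to a line, values as JSON. send_rows: Moves the arm, as the interface text tells. Its arguments: {"type":"object","properties":{"series":{"type":"array"}},"required":["series"]}

```bash
mkdir -p pics; cat > h.py <<'E'
import numpy as np, cv2
from cell import sensors, get_image, ctrl
def grab(n):
    d=get_image(n); h=d["img"].shape[0]
    d["f"]=h/2/np.tan(np.radians(d["vfov"])/2); d["T"]=np.linalg.inv(np.array(d["world_to_cam"])); return d
def cloud(d):
    v,u=np.mgrid[0:400,0:640]; z=d["depth"]
    p=np.stack([(u-d["cx"])/d["f"]*z,(v-d["cy"])/d["f"]*z,z],-1)
    w=p@d["T"][:3,:3].T+d["T"][:3,3]; w[z<=0]=np.nan; return w
def save(d,n): cv2.imwrite("pics/"+n,d["img"][...,::-1])
E
python3 - <<'E'
from h import *
for n in("top","scene"):
    d=grab(n); save(d,n+"0.png"); np.savez(n+"0.npz",img=d["img"],w=cloud(d)); print(n,d["T"][:3,3],d["T"][:3,2],d["f"])
s=sensors.read_state(); print(s)
E
```

```text
top [ 461.13780584  -38.91247401 1330.74341818] [ 9.08369883e-02  3.29109789e-04 -9.95865720e-01] 489.4931254996679
scene [1192.8100775  -372.3699083   870.08531636] [-0.585221    0.33368185 -0.73903504] 430.74626086889583
{'clock': 0.1, 'qpos': array([-1.33280912,  0.62923462,  0.03844079,  1.51829285, -0.0270318 ,
        0.99631122, -0.02000473]), 'qd': array([ 5.19206518e-04, -3.46298427e-03, -6.69176984e-04, -1.94132999e-03,
        2.33097728e-04,  4.69651259e-06,  9.29003690e-04]), 'tau': array([ 3.16828606e-03, -5.64534509e+01,  1.23075027e+00, -1.93973440e+01,
        1.13699469e-02,  5.44784241e-03, -1.93241442e-05]), 'eef_pos': array([194.23532929, 619.72718829, 247.48532392]), 'tool_rot': array([-3.13986391e+00, -1.18650795e-05,  2.83778604e+00]), 'force': array([0.43669854, 0.46252768, 0.56540287]), 'torque': array([-0.00763008, -0.07402409, -0.00586121]), 'gripper_force': 0.0, 'width': 85.19889027037871}
```

View pics/top0.png

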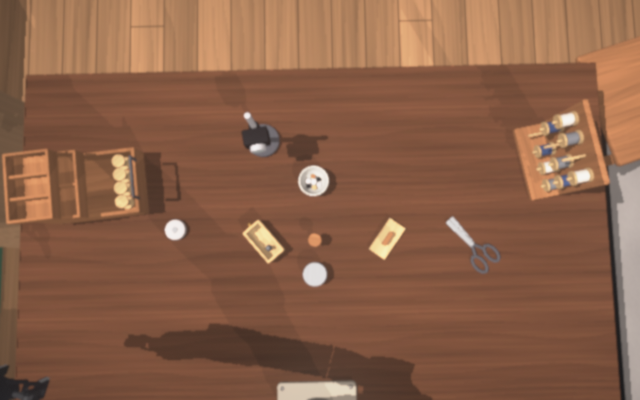

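View pics/scene0.png

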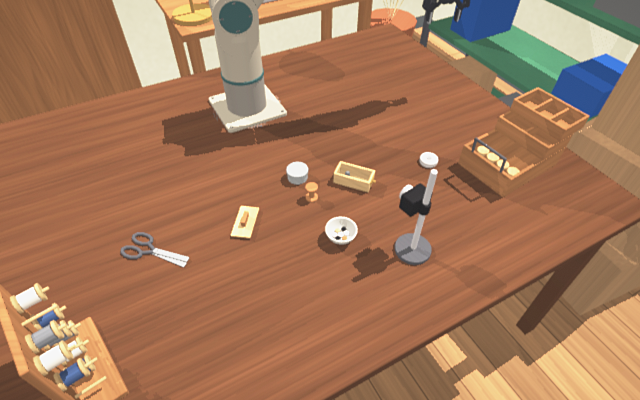

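The top view shows the box at (264,241), lid (387,239), camera base (263,140), bowl (313,180), spool (315,240) and tin (315,274). In the scene view the box is at (354,177), the lid at (245,222) and the camera head at (412,199). Next I measure them from the clouds.

```bash
python3 - <<'E'
from h import *
t=np.load("top0.npz"); s=np.load("scene0.npz")
def rect(w,m):
    p=w[m][:,:2].astype(np.float32); r=cv2.minAreaRect(p); return np.round(r[0],1),np.round(r[1],1),round(r[2],1),len(p),np.round(np.nanmedian(w[m][:,2]),1)
def sel(img,w,c,r,lo,hi):
    v,u=np.mgrid[0:400,0:640]; return (abs(u-c[0])<r[0])&(abs(v-c[1])<r[1])&(w[...,2]>lo)&(w[...,2]<hi)
for nm,w,img,L in(("top",t["w"],t["img"],dict(box=(264,241),lid=(387,239),bowl=(313,180),spool=(315,240),tin=(315,274),cam=(262,135))),("scene",s["w"],s["img"],dict(box=(354,177),lid=(245,222),bowl=(341,231),spool=(312,192),tin=(297,173),cam=(413,210)))):
    for k,c in L.items():
        lo,hi={"box":(28,45),"lid":(6,18),"bowl":(15,50),"spool":(20,60),"tin":(20,50),"cam":(100,330)}[k]
        rr=(45,70) if k=="cam" else ((14,16) if k in("spool","tin") else (30,30))
        m=sel(img,w,c,rr,lo,hi); print(nm,k,*rect(w,m))
        if k=="lid":
            m=sel(img,w,c,rr,20,40); print("  bar",*rect(w,m))
    print("table z",np.nanmedian(w[200:260,200:420,2]))
# camera details from scene
for nm,w,c,img in(("scene",s["w"],(413,210),s["img"]),("top",t["w"],(262,135),t["img"])):
    m=sel(img,w,c,(45,70),100,330)
    for z in range(110,290,10):
        q=w[m&(abs(w[...,2]-z)<5)]
        if len(q): print(nm,z,len(q),np.round(q.min(0)[:2]),np.round(q.max(0)[:2]))
    m=sel(img,w,c,(45,70),6,20);print("base",*rect(w,m))
a=cv2.resize(t["img"][90:300,220:420],None,fx=3.2,fy=3.2,interpolation=2)[:600]
b=cv2.resize(s["img"][140:280,330:450],None,fx=4,fy=4,interpolation=2)
cv2.imwrite("pics/b.png",b[...,::-1])
E
```

```text
top box [475.4 133.3] [105.5  54.6] 39.8 256 35.4
top lid [ 472.7 -199.1] [156.4 155.9] 88.8 633 11.1
  bar [ 475.9 -196.7] [12.6 40.1] 51.0 72 29.2
top bowl [633.5  -3.2] [74.8 76.3] 88.7 479 24.9
top spool [476.3  -3.1] [31.5 31.3] 88.5 130 44.3
top tin [386.2  -0.9] [57.9 59.9] 88.8 435 33.4
top cam [726.7 129.9] [73.6 62.3] 9.3 732 182.9
table z 0.4962176531486193
scene box [475.3 134.2] [105.5  62.8] 37.9 287 34.3
scene lid [ 475.9 -196.1] [ 51.  103.2] 55.0 517 10.7
  bar [ 475.7 -195.8] [12.3 40. ] 55.7 71 27.9
scene bowl [634.8  -2.2] [75.1 79.9] 60.7 528 25.3
scene spool [ 4.537e+02 -1.000e-01] [31.4 78.9] 85.5 123 43.4
scene tin [415.  -12.2] [ 60.3 122. ] 68.7 342 32.9
scene cam [726.3 130.1] [69.4 66.8] 59.4 1064 181.5
table z 0.20485328735992425
scene 110 22 [745. 127.] [759. 139.]
scene 120 15 [748. 128.] [759. 141.]
scene 130 16 [749. 128.] [758. 138.]
scene 140 37 [712.  98.] [759. 134.]
scene 150 80 [711.  98.] [764. 139.]
scene 160 110 [695.  97.] [765. 161.]
scene 170 104 [693.  98.] [765. 161.]
scene 180 369 [692.  96.] [764. 163.]
scene 190 103 [707. 102.] [759. 
[... 181 characters left out ...]
59. 139.]
scene 250 25 [748. 127.] [760. 138.]
scene 260 26 [746. 128.] [759. 139.]
scene 270 34 [747. 127.] [759. 142.]
base [609.5 215.6] [218.1 410.6] 48.6 1015 12.3
top 140 3 [708.  98.] [718. 105.]
top 150 19 [689.  97.] [745. 153.]
top 160 34 [689.  98.] [756. 154.]
top 170 67 [689.  97.] [764. 154.]
top 180 391 [690.  98.] [759. 163.]
top 190 132 [703. 100.] [752. 159.]
top 200 5 [745. 128.] [747. 138.]
top 210 10 [744. 127.] [753. 136.]
top 220 6 [744. 127.] [751. 136.]
top 230 7 [744. 128.] [751. 138.]
top 240 8 [744. 127.] [752. 138.]
top 250 7 [744. 127.] [754. 139.]
top 260 12 [744. 128.] [752. 137.]
top 270 31 [746. 129.] [758. 140.]
base [762.1 133.5] [373.9 242.6] 0.5 520 10.5
```

View pics/b.png

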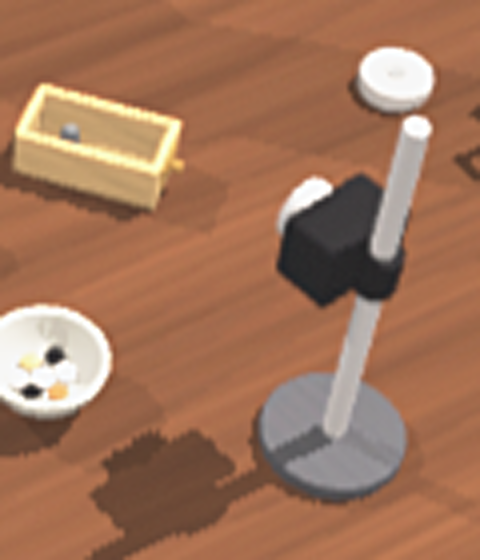

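The brass pull is at crop pixel (178,165), the far, left (+x, +y) end of the box, so box yaw ≈ +39°. The lens is at crop (305,200), facing roughly toward the robot. Now to fit the head and lens.

```bash
python3 - <<'E'
from h import *
t=np.load("top0.npz"); s=np.load("scene0.npz")
for nm,d in(("top",t),("scene",s)):
    w=d["w"]; img=d["img"].astype(int); g=img.mean(-1)
    R=(abs(w[...,0]-720)<80)&(abs(w[...,1]-130)<60)&(w[...,2]>100)&(w[...,2]<235)
    near=R&(np.hypot(w[...,0]-752,w[...,1]-133.5)>15)
    wh=near&(g>120); bk=near&(g<60)
    print(nm,"white",wh.sum(),np.round(w[wh].mean(0),1),np.round(w[wh].min(0)),np.round(w[wh].max(0)))
    zt=np.percentile(w[bk][:,2],[1,10,50,90,99]); print("black",bk.sum(),np.round(zt,1))
    top=bk&(w[...,2]>zt[3]-5)
    r=cv2.minAreaRect(w[top][:,:2].astype(np.float32)); print("top face",r,top.sum())
    print("corners",np.round(cv2.boxPoints(r)))
    post=R&~near; q=w[(np.hypot(w[...,0]-752,w[...,1]-133.5)<15)&(w[...,2]>205)&(w[...,2]<268)]; print("post",q.mean(0),q.min(0),q.max(0))
    # face normals from black points below top: local PCA histogram of side normals
    dx=np.gradient(w,axis=1);dy=np.gradient(w,axis=0);n=np.cross(dx,dy);n/=np.linalg.norm(n,axis=-1,keepdims=True)
    k=bk&(abs(n[...,2])<.3); a=np.degrees(np.arctan2(n[...,1],n[...,0]))[k]; print("side normal deg",np.histogram(a,bins=24,range=(-180,180))[0])
    print(np.sort(np.round(a)))
    tt=top&(abs(n[...,2])>.95); print("topz",np.median(w[tt][:,2]))
    # base
    b=(np.hypot(w[...,0]-752,w[...,1]-133.5)<60)&(w[...,2]>8)&(w[...,2]<16); print("base circ",cv2.minEnclosingCircle(w[b][:,:2].astype(np.float32)))
    # lid refined
    m=(np.hypot(w[...,0]-476,w[...,1]+196)<70)&(w[...,2]>7); print("lid",cv2.minAreaRect(w[m][:,:2].astype(np.float32)))
    m=(np.hypot(w[...,0]-476,w[...,1]-134)<80)&(w[...,2]>25)&(w[...,2]<42); print("box",cv2.minAreaRect(w[m][:,:2].astype(np.float32)))
    m=(np.hypot(w[...,0]-476,w[...,1]-134)<24)&(w[...,2]>15)&(w[...,2]<30);print("thimble?",m.sum(), w[m].mean(0) if m.any() else 0)
E
```

```text
top white 125 [696.7 124.9 172.5] [689. 107. 146.] [708. 144. 185.]
black 334 [158.9 179.9 183.8 186.9 188.9]
top face ((723.8370971679688, 127.67005157470703), (37.57646942138672, 56.847293853759766), 9.276092529296875) 261
corners [[701. 153.]
 [710.  97.]
 [747. 103.]
 [738. 159.]]
post [747.609358   131.61338373 240.90595028] [743.72445073 126.8174631  206.0434891 ] [755.99609396 140.41113099 267.74845989]
side normal deg [ 0  0  0  0  0  0  0  0  0  1  1  1 10  6  1  2  0  5  7  2  0  0  0  0]
[-43. -16.  -4.   0.   4.   9.   9.  10.  10.  12.  13.  15.  15.  15.
  15.  17.  17.  19.  24.  32.  51.  52.  79.  83.  85.  90.  90.  92.
  93.  93.  95.  97. 102. 104. 106. 107.]
topz 184.20901691987615
base circ ((750.94677734375, 133.22592163085938), 45.01316833496094)
lid ((475.7290344238281, -196.82569885253906), (89.40422058105469, 108.49867248535156), 25.87152862548828)
box ((478.02020263671875, 135.46702575683594), (112.36474609375, 54.59654998779297), 39.757083892822266)
thimble? 16 [461.24310908 129.77109027  23.93519989]
scene white 76 [701.4 120.1 176.4] [692.  99. 155.] [7
[... 1250 characters left out ...]
4.
  114.  114.  114.  114.  114.  115.  115.  115.  115.  115.  116.  117.
  118.  119.  119.  119.  121.  121.  122.  122.  122.  122.  122.  123.
  125.  127.  127.  129.  130.  131.  132.  140.  141.  142.  144.  144.
  145.  145.  147.  148.  153.  161.  164.  169.  169.  170.  171.  173.
  173.  176.  177.  178.  178.  179.  179.]
topz 184.76945755026486
base circ ((752.6945190429688, 135.42149353027344), 45.572120666503906)
lid ((475.8747253417969, -196.14329528808594), (50.98789978027344, 103.238525390625), 54.98375701904297)
box ((475.37249755859375, 134.32302856445312), (105.51638793945312, 62.856319427490234), 38.14133834838867)
thimble? 34 [463.41852314 134.08194984  22.6212129 ]
```

Emit:
send_rows(
  series=[
    [85, [0.5, -0.85, 0], [0, 0, 0]],
    [85, [0.5, -0.85, 0], [0, 0, 0]],
    [85, [0.5, -0.85, 0], [0, 0, -0.5]],
    [85, [0.5, -0.85, 0], [0, 0, -0.5]],
    [85, [0.5, -0.85, 0], [0, 0, -0.5]],
    [85, [0.5, -0.85, 0], [0, 0, -0.5]],
    [85, [0.5, -0.85, 0], [0, 0, -0.5]],
    [85, [0.5, -0.85, 0], [0, 0, -1]],
  ],
)

```text
clock: 1.1
eef_pos: [435.1, 210.5, 248.3]
tool_rot: [3.141, -0.0, 2.53]
force: [1.5, -0.5, 0.2]
width: 85.0
gripper_force: 0.0
```

```bash
python3 - <<'E'
from h import *
d=grab("wrist"); save(d,"w1.png"); np.savez("w1.npz",img=d["img"],w=cloud(d),T=d["T"],f=d["f"]); print(d["T"],d["f"])
s=sensors.read_state(); print(s["clock"],s["eef_pos"],s["tool_rot"],s["qpos"])
E
```

```text
[[ 5.74824399e-01  7.76470210e-01  2.58207133e-01  3.68349177e+02]
 [ 8.18276705e-01 -5.45602406e-01 -1.80945428e-01  2.56036458e+02]
 [ 3.79698324e-04  3.15296729e-01 -9.48993060e-01  3.74364275e+02]
 [ 0.00000000e+00  0.00000000e+00  0.00000000e+00  1.00000000e+00]] 290.5375286067082
1.15 [439.45312828 201.66593265 248.52927255] [-3.1390822   0.00600292  2.51595611] [-0.61022819  0.39583263  0.16152218  1.97232171 -0.07912738  0.77907168
  0.54047751]
```

View pics/w1.png

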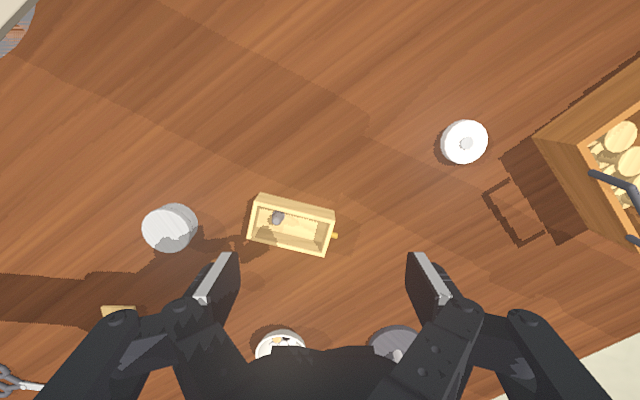

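Wrist view: box at (292,225), pull at (335,236), thimble at (278,216) inside, tape measure (464,142). On to the lid.

Emit:
send_rows(
  series=[
    [85, [0.1, -0.97, -0.2], [0, 0, 0]],
    [85, [0.1, -0.97, -0.2], [0, 0, 0]],
    [85, [0.1, -0.97, -0.2], [0, 0, 0]],
    [85, [0.1, -0.97, -0.2], [0, 0, 0]],
    [85, [0.1, -0.97, -0.2], [0, 0, 0]],
    [85, [0.1, -0.97, -0.2], [0, 0, 0]],
    [85, [0.1, -0.97, -0.2], [0, 0, 0]],
    [85, [0, 0, 0], [0, 0, 0]],
  ],
)

```text
clock: 2.15
eef_pos: [475.3, -200.9, 163.4]
tool_rot: [-3.139, 0.001, 2.523]
force: [0.2, 0.5, -0.4]
width: 84.9
gripper_force: 0.0
```

```bash
cat >> h.py <<'E'
def rectz(w,c,r,lo,hi):
    m=(np.hypot(w[...,0]-c[0],w[...,1]-c[1])<r)&(w[...,2]>lo)&(w[...,2]<hi)
    q=w[m]; R=cv2.minAreaRect(q[:,:2].astype(np.float32)); return np.round(R[0],1),np.round(R[1],1),round(R[2],2),len(q),round(float(np.median(q[:,2])),1)
def st():
    s=sensors.read_state(); r=np.degrees(s["tool_rot"]); print("t",s["clock"],"tcp",np.round(s["eef_pos"],1),"rpy",np.round(r,2),"close",round(r[2]-90,2),"w",round(s["width"],1),"F",np.round(s["force"],1),"gf",round(s["gripper_force"],1)); return s
E
python3 - <<'E'
from h import *
d=grab("wrist"); save(d,"w2.png"); w=cloud(d); st()
print(d["T"][:3,3])
print("slab",*rectz(w,(476,-196),62,7,15)); print("bar",*rectz(w,(476,-196),40,24,36))
E
```

```text
t 2.2 tcp [ 475.5 -197.4  163.6] rpy [-1.7994e+02 -6.0000e-02  1.4481e+02] close 54.81 w 85.2 F [-1.1  1.5 -0.2] gf 0.0
[ 409.05003775 -154.58970352  289.39808957]
slab [ 474.2 -198.2] [ 50.  100.4] 53.86 4367 11.5
bar [ 474.  -198.1] [11.8 39.9] 53.21 521 29.3
```

```bash
python3 - <<'E'
from h import *
for i in range(3):
    d=grab("wrist"); w=cloud(d)
    print("slab",*rectz(w,(476,-196),62,7,15)); print("bar",*rectz(w,(476,-196),40,24,36))
    st()
E
```

```text
slab [ 474.1 -198. ] [ 50.1 100.1] 53.85 4287 11.5
bar [ 474.2 -198. ] [11.5 40. ] 54.44 534 29.3
t 2.25 tcp [ 475.9 -195.1  163.8] rpy [-1.8000e+02 -9.0000e-02  1.4501e+02] close 55.01 w 85.2 F [ 0.3  0.  -0.2] gf 0.0
slab [ 474.2 -198.2] [ 50.  100.4] 53.93 4277 11.5
bar [ 474.3 -197.8] [11.4 40.3] 54.55 518 29.3
t 2.3 tcp [ 476.2 -193.9  164. ] rpy [ 1.7997e+02 -8.0000e-02  1.4514e+02] close 55.14 w 85.1 F [-0.2  0.5  0.9] gf 0.0
slab [ 474.3 -198.2] [ 50.1 100.4] 54.05 4261 11.5
bar [ 474.  -198.1] [11.9 39.8] 53.58 514 29.3
t 2.35 tcp [ 476.5 -193.4  164.3] rpy [ 1.7996e+02 -6.0000e-02  1.4522e+02] close 55.22 w 85.0 F [-0.1  1.1  0. ] gf 0.0
```

Emit:
send_rows(
  series=[
    [40, [-0.04, -0.05, -0.5], [0, 0, -0.2]],
    [36, [0, 0, -0.5], [0, 0, 0]],
    [30, [0, 0, -0.5], [0, 0, 0]],
    [30, [0, 0, -0.5], [0, 0, 0]],
    [30, [0, 0, -0.22], [0, 0, 0]],
    [30, [0, 0, 0], [0, 0, 0]],
    [30, [0, 0, 0], [0, 0, 0]],
  ],
)

```text
clock: 3.22
eef_pos: [474.8, -198.0, 32.1]
tool_rot: [3.141, 0.001, 2.516]
force: [-0.0, 0.0, -0.1]
width: 30.1
gripper_force: 0.0
```

```bash
python3 - <<'E'
from h import *
d=grab("wrist"); save(d,"w3.png"); w=cloud(d);st()
print("slab",*rectz(w,(476,-196),62,7,15))
E
```

```text
t 3.275 tcp [ 474.8 -198.2   32.2] rpy [1.7997e+02 1.1000e-01 1.4411e+02] close 54.11 w 30.1 F [-0.7 -0.7 -0.5] gf 0.0
slab [ 474.3 -198.3] [ 50.2 100.9] 53.95 10228 11.5
```

View pics/w3.png

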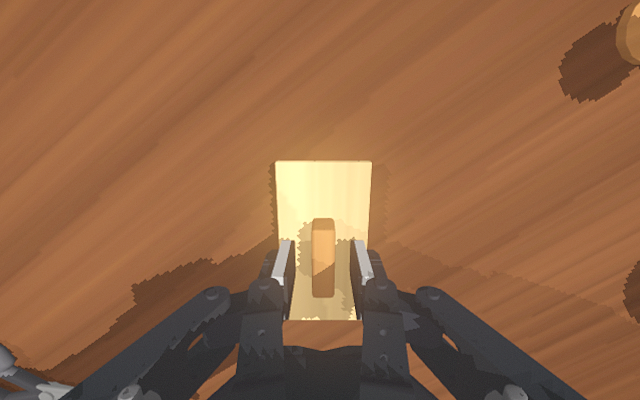

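The fingers straddle the bar (312–334, 218–297), centred. Close and lift.

Emit:
send_rows(
  series=[
    [8, [0, 0, -0.01], [0, 0, 0]],
    [6, [0, 0, 0], [0, 0, 0]],
    [6, [0, 0, 0], [0, 0, 0]],
    [6, [0, 0, 0], [0, 0, 0]],
    [6, [0, 0, 0.2], [0, 0, 0]],
    [6, [0, 0, 0.5], [0, 0, 0]],
    [6, [0, 0, 0.8], [0, 0, 0]],
    [6, [0, 0.3, 0.5], [0, 0, 0.5]],
  ],
)

```text
clock: 4.28
eef_pos: [474.6, -181.8, 153.3]
tool_rot: [-3.142, 0.004, 2.557]
force: [0.8, -0.6, -1.0]
width: 10.1
gripper_force: 59.6
```

Emit:
send_rows(
  series=[
    [6, [0.06, 0.27, 0], [0, 0, 0.97]],
    [6, [0.06, 0.27, 0], [0, 0, 0.97]],
    [6, [0.06, 0.27, 0], [0, 0, 0.97]],
    [6, [0.06, 0.27, 0], [0, 0, 0.97]],
    [6, [0.06, 0.27, 0], [0, 0, 0.97]],
    [6, [0.06, 0.27, 0], [0, 0, 0.97]],
    [6, [0.06, 0.27, 0], [0, 0, 0.97]],
    [6, [0.06, 0.27, 0], [0, 0, 0.97]],
  ],
)

```text
clock: 5.28
eef_pos: [503.1, -49.5, 150.5]
tool_rot: [-3.142, 0.0, -3.042]
force: [-0.4, 0.1, -0.4]
width: 10.4
gripper_force: 59.6
```

Emit:
send_rows(
  series=[
    [6, [0.06, 0.27, 0], [0, 0, 0.97]],
    [6, [0.06, 0.27, 0], [0, 0, 0.97]],
    [6, [0.06, 0.27, 0], [0, 0, 0.97]],
    [6, [0.06, 0.27, 0], [0, 0, 0.97]],
    [6, [0.06, 0.27, 0], [0, 0, 0.97]],
    [6, [0.06, 0.27, 0], [0, 0, 0.97]],
    [6, [0.06, 0.27, 0], [0, 0, 0.97]],
    [6, [0, 0, 0], [0, 0, 0]],
  ],
)

```text
clock: 6.28
eef_pos: [528.4, 64.7, 150.5]
tool_rot: [3.141, 0.001, -2.451]
force: [0.1, 1.0, -0.4]
width: 10.4
gripper_force: 59.6
```

Emit:
send_rows(
  series=[
    [6, [0, 0, 0], [0, 0, 0]],
    [6, [0, 0, 0], [0, 0, 0]],
  ],
)

```text
clock: 6.52
eef_pos: [527.9, 61.9, 150.5]
tool_rot: [-3.141, -0.001, -2.457]
force: [-0.1, 0.5, 0.0]
width: 10.5
gripper_force: 59.6
```

```bash
python3 - <<'E'
from h import *
for i in range(2):
    d=grab("wrist"); w=cloud(d); st()
    print("box",*rectz(w,(476,134),65,29,42))
save(d,"w4.png"); np.savez("w4.npz",img=d["img"],w=w)
import pickle; pickle.dump({k:d[k] for k in d},open("w4.pkl","wb"))
E
```

```text
t 6.575 tcp [527.9  62.  150.5] rpy [-1.7998e+02 -3.0000e-02 -1.4074e+02] close -230.74 w 10.2 F [-0.2 -0.5 -1. ] gf 59.6
box [473.6 132.6] [104.9  55. ] 39.96 2732 36.3
t 6.625 tcp [527.9  62.1 150.5] rpy [-1.7999e+02 -3.0000e-02 -1.4073e+02] close -230.73 w 10.5 F [ 0.6  0.5 -1. ] gf 59.6
box [473.5 132.5] [104.6  55.2] 40.09 2725 36.3
```

View pics/w4.png

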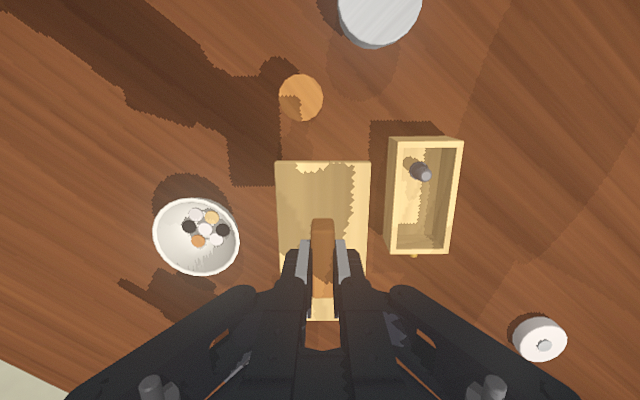

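Wrist view: the lid is held square (slab 275–370, rows 160–320) and the box is at (425,195), pull at (413,256), thimble standing inside at (420,172). Next, the lid's pose in the hand.

```bash
python3 - <<'E'
from h import *
z=np.load("w4.npz"); w=z["w"]; g=z["img"].astype(int)
wood=(g[...,0]-g[...,2]>30)
m=wood&(np.hypot(w[...,0]-528,w[...,1]-62)<75)&(w[...,2]>120)&(w[...,2]<140)
q=w[m]; print(len(q),np.percentile(q[:,2],[2,50,98]))
print(cv2.minAreaRect(q[:,:2].astype(np.float32)))
A=np.c_[q[:,:2]-q[:,:2].mean(0),np.ones(len(q))]; print("tilt",np.linalg.lstsq(A,q[:,2],rcond=None)[0])
m=(w[...,2]>140)&wood&(np.hypot(w[...,0]-528,w[...,1]-62)<30); print("bar",cv2.minAreaRect(w[m][:,:2].astype(np.float32)),np.median(w[m][:,2]))
# box rim
m=(np.hypot(w[...,0]-473.5,w[...,1]-132.5)<65)&(w[...,2]>33)&(w[...,2]<39); q=w[m]
R=cv2.minAreaRect(q[:,:2].astype(np.float32)); print("box",R)
a=np.radians(40); u=q[:,:2]-np.array(R[0]); x=u@[np.cos(a),np.sin(a)]; y=u@[-np.sin(a),np.cos(a)]
for n,v in(("x",x),("y",y)): print(n,np.percentile(v,[.5,1,2,98,99,99.5]))
for n,a_,b_ in (("long+",x,y),("long-",x,-y),):
    k=(abs(a_)<40)&(b_>20); print(n,k.sum(),np.polyfit(a_[k],b_[k],1), b_[k].min(),b_[k].max())
for n,s in(("end+",1),("end-",-1)):
    k=(abs(y)<18)&(s*x>40); print(n,k.sum(),s*x[k].min() if 0 else (s*x[k]).min(),(s*x[k]).max())
E
```

```text
8124 [128.99053121 130.44911198 131.96957521]
((526.6568603515625, 60.179473876953125), (99.85922241210938, 50.353912353515625), 39.1898193359375)
tilt [-1.51117711e-04  5.98211132e-04  1.30500586e+02]
bar ((523.6705322265625, 62.39484405517578), (40.71076965332031, 51.90116500854492), 54.91450881958008) 148.32883403087146
box ((473.4456481933594, 132.5067138671875), (104.64360809326172, 55.15464782714844), 40.10901641845703)
x [-52.05101674 -51.98701421 -51.92013656  51.10117604  51.51674951
  51.66019899]
y [-27.40668256 -27.3007254  -27.22700771  26.46207815  26.70613411
  26.90561983]
long+ 654 [-2.66473857e-03  2.36869559e+01] 20.788073391958754 27.60650110087083
long- 577 [1.43922556e-03 2.50496845e+01] 21.834983569943496 27.572593596839077
end+ 240 46.08224000038166 52.29794644234926
end- 305 46.934109191027275 52.186377751647385
```

Emit:
send_rows(
  series=[
    [6, [-0.3, 0.4, 0], [0, 0, 0.17]],
    [6, [-0.3, 0.4, 0], [0, 0, 0]],
    [6, [-0.287, 0.405, 0], [0, 0, 0]],
    [6, [0, 0, -0.4], [0, 0, 0]],
    [6, [0, 0, -0.4], [0, 0, 0]],
    [6, [0, 0, -0.4], [0, 0, 0]],
    [6, [0, 0, 0], [0, 0, 0]],
    [6, [0, 0, 0], [0, 0, 0]],
  ],
)

```text
clock: 7.62
eef_pos: [475.2, 135.1, 79.1]
tool_rot: [-3.141, 0.001, -2.44]
force: [1.0, 0.3, 0.2]
width: 10.5
gripper_force: 59.6
```

```bash
cat > fit.py <<'E'
from h import *
for i in range(2): d=grab("wrist")
s=st(); w=cloud(d); g=d["img"].astype(int); save(d,"w5.png"); z0=s["eef_pos"][2]-20
wood=(g[...,0]-g[...,2]>30); c=s["eef_pos"][:2]
m=wood&(np.hypot(w[...,0]-c[0],w[...,1]-c[1])<62)&(abs(w[...,2]-z0)<5); q=w[m]; R=cv2.minAreaRect(q[:,:2].astype(np.float32)); print("slab",R,np.median(q[:,2]),len(q))
m=wood&(np.hypot(w[...,0]-473.4,w[...,1]-132.5)<68)&(w[...,2]>32)&(w[...,2]<39); q=w[m]; print("rim visible",len(q))
a=np.radians(40.05); B=np.array([[np.cos(a),np.sin(a)],[-np.sin(a),np.cos(a)]])
if len(q):
    u=(q[:,:2]-[473.4,132.5])@B.T; print("box-frame ext",u.min(0),u.max(0))
    R=cv2.minAreaRect(q[:,:2].astype(np.float32)); print(R)
E
python3 fit.py
```

```text
t 7.725 tcp [475.6 135.3  79.5] rpy [-1.7996e+02  1.0000e-01 -1.3983e+02] close -229.83 w 10.4 F [-0.5 -0.3  0.6] gf 59.6
slab ((474.5076599121094, 133.742919921875), (100.81631469726562, 50.227657318115234), 40.14189147949219) 59.30226399904183 8049
rim visible 1003
box-frame ext [-52.42333502 -27.2987984 ] [-44.50255721  26.88375432]
((436.439208984375, 101.16060638427734), (7.920550346374512, 54.182498931884766), 40.038352966308594)
```

Emit:
send_rows(
  series=[
    [6, [-0.02, -0.02, -0.1], [0, 0, 0]],
    [6, [0, 0, 0], [0, 0, 0]],
    [6, [0, 0, 0], [0, 0, 0]],
    [6, [0, 0, 0], [0, 0, 0]],
  ],
)

```text
clock: 8.22
eef_pos: [473.7, 134.0, 72.6]
tool_rot: [-3.142, 0.0, -2.44]
force: [0.5, -0.3, -0.9]
width: 10.2
gripper_force: 59.6
```

```bash
python3 fit.py
```

```text
t 8.325 tcp [473.7 134.   72.6] rpy [ 180.      0.   -139.81] close -229.81 w 10.1 F [-0.2 -0.  -0.2] gf 59.6
slab ((472.54052734375, 132.40750122070312), (100.8765869140625, 50.357784271240234), 40.26487731933594) 52.53118109391788 8036
rim visible 815
box-frame ext [-52.44231388 -27.47419278] [27.67279381 26.75516339]
((464.2648010253906, 124.27195739746094), (80.24993896484375, 53.86649703979492), 39.693321228027344)
```

Emit:
send_rows(
  series=[
    [6, [0.007, 0, -0.1], [0, 0, 0]],
    [6, [0, 0, -0.07], [0, 0, 0]],
    [6, [0, 0, -0.03], [0, 0, 0]],
    [6, [0, 0, 0], [0, 0, 0]],
    [6, [0, 0, 0], [0, 0, 0]],
  ],
)

```text
clock: 8.95
eef_pos: [473.9, 133.9, 61.6]
tool_rot: [-3.141, 0.0, -2.44]
force: [-2.6, -0.3, 14.4]
width: 10.3
gripper_force: 61.7
```

```bash
python3 fit.py
```

```text
t 9.05 tcp [473.9 133.9  61.5] rpy [-179.97    0.   -139.8 ] close -229.8 w 10.3 F [-3.  -1.3 14.8] gf 61.7
slab ((472.4461975097656, 131.27215576171875), (101.80595397949219, 53.866119384765625), 39.85971450805664) 41.474711850763285 8510
rim visible 1122
box-frame ext [-52.51527441 -27.48111796] [22.69562389 26.87147078]
((462.2731018066406, 122.69317626953125), (75.21593475341797, 54.27594757080078), 39.866477966308594)
```

Lid is home: slab top 41.5 vs 41 expected, with the rim visible all round. Release, open wide, view.

Emit:
send_rows(
  series=[
    [30, [0, 0, 0.02], [0, 0, 0]],
    [40, [0, 0, 0.02], [0, 0, 0]],
    [40, [0, 0, 0.4], [0, 0, 0]],
    [85, [-0.012, -0.026, 0.4], [0, 0, 0.04]],
    [85, [0, 0, 0], [0, 0, 0]],
    [85, [0, 0, 0], [0, 0, 0]],
    [85, [0, 0, 0], [0, 0, 0]],
  ],
)

```text
clock: 9.93
eef_pos: [472.8, 132.3, 110.1]
tool_rot: [3.141, -0.002, -2.437]
force: [0.3, 0.7, -0.5]
width: 85.2
gripper_force: 0.0
```

```bash
cat > chk.py <<'E'
from h import *
import sys
d=grab("wrist"); s=st(); w=cloud(d); save(d,sys.argv[1]); g=d["img"].astype(int); wood=(g[...,0]-g[...,2]>30)
for n,lo,hi,r in(("slab",39.5,45,64),("rim+",32,45,68),("bar",54,64,30)):
    m=wood&(np.hypot(w[...,0]-473,w[...,1]-132)<r)&(w[...,2]>lo)&(w[...,2]<hi); q=w[m]
    A=np.c_[q[:,:2]-q[:,:2].mean(0),np.ones(len(q))]; print(n,cv2.minAreaRect(q[:,:2].astype(np.float32)),np.median(q[:,2]),"plane",np.linalg.lstsq(A,q[:,2],rcond=None)[0])
E
python3 chk.py w6.png
```

```text
t 9.975 tcp [472.8 132.3 110.1] rpy [ 1.7996e+02 -9.0000e-02 -1.3960e+02] close -229.6 w 85.1 F [-0.3  0.  -0.3] gf 0.0
slab ((472.882568359375, 132.49432373046875), (100.5288314819336, 50.189849853515625), 40.22935104370117) 41.54490203316672 plane [-4.27084433e-04  7.75988582e-04  4.15514788e+01]
rim+ ((473.5179748535156, 132.29531860351562), (104.49331665039062, 54.0996208190918), 39.81999588012695) 41.46771537450158 plane [-1.33380279e-03  1.44136297e-02  4.10500798e+01]
bar ((472.6016540527344, 132.483154296875), (40.506324768066406, 11.602422714233398), 39.98025894165039) 59.35144657707815 plane [ 2.34182605e-02 -2.74435492e-03  5.92121976e+01]
```

View pics/w6.png

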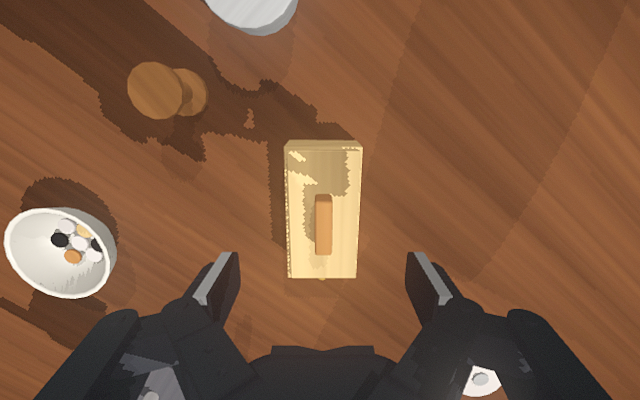

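Lid sits flat and evenly inside the rim (bar at (323,225)); box is centred between the fingers. Descend and grasp the sides.

Emit:
send_rows(
  series=[
    [85, [0.01, 0, -0.4], [0, 0, -0.1]],
    [85, [0, 0, -0.5], [0, 0, 0]],
    [85, [0, 0, -0.4], [0, 0, 0]],
    [85, [0, 0, -0.17], [0, 0, 0]],
    [85, [0, 0, 0], [0, 0, 0]],
    [70, [0, 0, 0], [0, 0, 0]],
    [60, [0, 0, 0], [0, 0, 0]],
    [58, [0, 0, 0], [0, 0, 0]],
  ],
)

```text
clock: 10.98
eef_pos: [474.3, 132.4, 23.3]
tool_rot: [-3.141, 0.001, -2.446]
force: [0.4, -0.5, 0.3]
width: 58.4
gripper_force: 0.0
```

Emit:
send_rows(
  series=[
    [50, [0, 0, 0], [0, 0, 0]],
    [46, [0, 0, 0], [0, 0, 0]],
    [46, [0, 0, 0], [0, 0, 0]],
    [46, [0, 0, 0], [0, 0, 0]],
  ],
)

```text
clock: 11.48
eef_pos: [474.1, 132.6, 23.5]
tool_rot: [-3.141, 0.001, -2.445]
force: [-0.7, -0.4, 6.8]
width: 53.0
gripper_force: 63.4
```

Emit:
send_rows(
  series=[
    [46, [0, 0, 0.1], [0, 0, 0]],
    [46, [0, 0, 0.3], [0, 0, 0]],
    [46, [0, 0, 0.5], [0, 0, 0]],
    [46, [0, 0, 0.5], [0, 0, 0]],
    [46, [0, 0, 0.5], [0, 0, 0]],
    [46, [0, 0, 0.36], [0, 0, 0]],
    [46, [0.1, -0.05, 0.1], [0, 0, -0.5]],
    [46, [0.1, -0.05, 0], [0, 0, -0.5]],
  ],
)

```text
clock: 12.48
eef_pos: [486.4, 125.9, 164.3]
tool_rot: [-3.141, 0.0, -2.536]
force: [-0.3, -0.2, -2.0]
width: 53.3
gripper_force: 63.2
```

Emit:
send_rows(
  series=[
    [46, [0.2, -0.1, 0], [0, 0, -0.9]],
    [46, [0.2, -0.1, 0], [0, 0, -0.9]],
    [46, [0.2, -0.1, 0], [0, 0, -0.9]],
    [46, [0.15, -0.07, 0], [0, 0, -0.9]],
    [46, [0.12, -0.06, 0], [0, 0, -0.8]],
    [46, [0.05, 0, 0], [0, 0, -0.6]],
    [46, [0, 0, 0], [0, 0, 0]],
    [46, [0, 0, 0], [0, 0, 0]],
  ],
)

```text
clock: 13.48
eef_pos: [540.6, 100.4, 163.5]
tool_rot: [-3.141, -0.002, -2.969]
force: [0.3, -0.5, -0.8]
width: 52.9
gripper_force: 63.2
```

```bash
python3 - <<'E'
from h import *
s=st()
D={n:grab(n) for n in("wrist","top","scene")}
import pickle; pickle.dump(D,open("final1.pkl","wb"))
im=[cv2.resize(D["wrist"]["img"],(400,250)),cv2.resize(D["scene"]["img"][90:270,290:490],(400,360)),cv2.resize(D["top"]["img"][90:260,200:360],(400,425))]
c=np.zeros((425,800,3),np.uint8); 
c[:360,:400]=im[1]; c[:,400:]=im[2]; cv2.imwrite("pics/f1.png",c[...,::-1]); cv2.imwrite("pics/f1w.png",D["wrist"]["img"][...,::-1]); st()
E
```

```text
t 13.475 tcp [540.6 100.4 163.5] rpy [-1.7999e+02 -1.0000e-01 -1.7008e+02] close -260.08 w 52.9 F [ 0.3 -0.5 -0.8] gf 63.2
t 13.625 tcp [540.9 100.6 164.1] rpy [ 1.8000e+02 -3.0000e-02 -1.7009e+02] close -260.09 w 53.2 F [ 0.8 -0.7 -2.2] gf 63.2
```

View pics/f1.png

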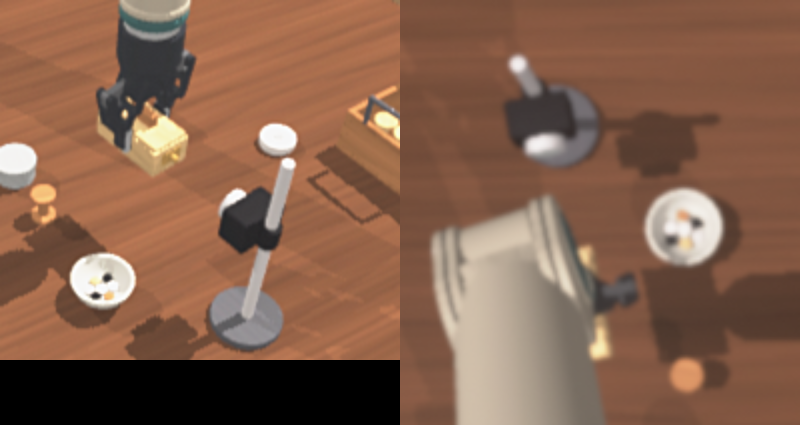

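View pics/f1w.png

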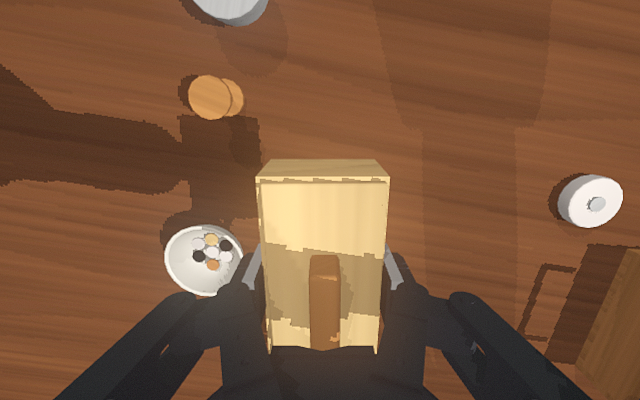

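Scene view: box held level with the brass pull facing the lens; the wrist view shows the lid seated and level. Next, refine the lens height by a cylinder fit, and the held box pose.

```bash
python3 - <<'E'
from h import *
import pickle
from scipy.optimize import least_squares
D=pickle.load(open("final1.pkl","rb"))
P=[]
for n in("top","scene"):
    for src in (0,1):
        if src==0: z=np.load(n+"0.npz"); w,img=z["w"],z["img"].astype(int)
        else: w=cloud(D[n]); img=D[n]["img"].astype(int)
        g=img.mean(-1)
        R=(abs(w[...,0]-700)<25)&(abs(w[...,1]-125)<35)&(w[...,2]>130)&(w[...,2]<200)
        q=w[R&(g>100)]; bl=w[R&(g<100)]
        print(n,src,len(q))
        for x in range(685,715,3):
            k=abs(q[:,0]-x)<1.5
            if k.sum()>2: print("   x",x,k.sum(),"zmax",np.round(np.percentile(q[k][:,2],[50,95]),1),"y",np.round(np.percentile(q[k][:,1],[5,95]),1))
        def res(p):
            a=np.radians(9); u=(q[:,1]-p[0])*np.cos(a)-(q[:,0]-692)*np.sin(a); return np.hypot(u,q[:,2]-p[1])-19
        f=least_squares(res,[125,163],loss="soft_l1"); print("   cyl y,z @x=692",f.x,"rms",np.sqrt((f.fun**2).mean()))
    # head extents incl. head front/top
    h=(w[...,2]>135)&(w[...,2]<200)&(abs(w[...,0]-726)<45)&(abs(w[...,1]-128)<45)&(g<60); q=w[h]
    a=np.radians(9); X=(q[:,:2]-[752,134.3])@np.array([[np.cos(a),-np.sin(a)],[np.sin(a),np.cos(a)]])
    print(n,"head cam-frame x",np.percentile(X[:,0],[1,99]),"y",np.percentile(X[:,1],[.5,1,99,99.5]),"z",np.percentile(q[:,2],[.5,1,99,99.5]))
    top=h&(w[...,2]>181);r=cv2.minAreaRect(w[top][:,:2].astype(np.float32)); print(r)
# held box
w=cloud(D["wrist"]); g=D["wrist"]["img"].astype(int); wood=(g[...,0]-g[...,2]>30)
m=wood&(np.hypot(w[...,0]-540,w[...,1]-100)<64)&(w[...,2]>178)&(w[...,2]<187); q=w[m]
A=np.c_[q[:,:2]-q[:,:2].mean(0),np.ones(len(q))]; print("slab",cv2.minAreaRect(q[:,:2].astype(np.float32)),np.median(q[:,2]),np.linalg.lstsq(A,q[:,2],rcond=None)[0])
w=cloud(D["scene"]); g=D["scene"]["img"].astype(int); 
m=(np.hypot(w[...,0]-600,w[...,1]-109)<40)&(w[...,2]>130)&(w[...,2]<200); q=w[m]; c=g[m]
a=np.radians(9.9); X=(q[:,:2]-[540.9,100.6])@np.array([[np.cos(a),-np.sin(a)],[np.sin(a),np.cos(a)]])
f=(X[:,0]>45)
for x,z,cc in sorted([(tuple(np.round(X[i],0)),round(float(q[i,2])),tuple(c[i])) for i in np.where(X[:,0]>51)[0]],key=lambda t:-t[0][0])[:45]: print(*[float(v) for v in x],z,*[int(v) for v in cc],end=" | ")
E
```

```text
top 0 133
   x 688 6 zmax [162.1 169.6] y [133.9 140.7]
   x 691 28 zmax [169.  179.6] y [115.7 137.9]
   x 694 26 zmax [174.2 181.8] y [109.4 139.1]
   x 697 15 zmax [176.7 181.7] y [109.8 141.3]
   x 700 23 zmax [177.8 181.1] y [108.9 142.8]
   x 703 24 zmax [177.  180.9] y [109.5 143.1]
   x 706 10 zmax [177.4 182. ] y [108.5 133.4]
   cyl y,z @x=692 [125.38447609 160.63003285] rms 4.518601601599546
top 1 133
   x 688 4 zmax [161. 169.] y [134.2 139.8]
   x 691 30 zmax [168.4 180.1] y [118.8 139.7]
   x 694 24 zmax [172.6 181.2] y [110.6 137.3]
   x 697 18 zmax [177.1 182.3] y [107.1 140.6]
   x 700 23 zmax [177.5 182.1] y [109.5 143. ]
   x 703 20 zmax [178.6 180.6] y [111.1 136.9]
   x 706 13 zmax [173.8 184.2] y [108.7 127.6]
   cyl y,z @x=692 [124.80551213 160.84835684] rms 4.667412013081828
top head cam-frame x [-47.66959618  -9.97758879] y [-31.08426819 -30.90495253  27.15418706  27.5461504 ] z [152.2551006  155.48440181 188.51407616 189.21065728]
((724.0240478515625, 128.03585815429688), (37.54034423828125, 57.98151779174805), 9.398176193237305)
scene 0 79
   x 694 11 zmax 
[... 1801 characters left out ...]
62 91 | 55.0 14.0 157 171 133 80 | 55.0 -15.0 171 193 151 96 | 55.0 -12.0 169 178 138 82 | 55.0 -1.0 162 202 152 86 | 55.0 -15.0 168 177 137 80 | 55.0 -11.0 162 166 127 74 | 55.0 -7.0 159 169 130 75 | 54.0 21.0 178 250 231 163 | 54.0 25.0 173 238 199 138 | 54.0 8.0 176 247 227 160 | 54.0 16.0 169 215 171 113 | 54.0 2.0 173 236 201 137 | 54.0 16.0 166 204 160 104 | 54.0 -12.0 178 246 226 159 | 54.0 -4.0 171 225 182 118 | 54.0 -1.0 169 215 166 101 | 54.0 6.0 164 196 149 84 | 54.0 10.0 163 170 131 74 | 54.0 -18.0 175 233 196 136 | 54.0 -11.0 171 199 157 105 | 54.0 -4.0 167 209 161 96 | 54.0 22.0 152 206 168 119 | 54.0 -17.0 171 208 165 116 | 54.0 -7.0 165 197 152 86 | 54.0 -3.0 163 175 136 78 |
```

Emit:
send_rows(
  series=[
    [46, [0, 0, 0.012], [0, 0, -0.13]],
    [46, [0, 0, 0], [0, 0, 0]],
    [46, [0, 0, 0], [0, 0, 0]],
    [46, [0, 0, 0], [0, 0, 0]],
    [46, [0, 0, 0], [0, 0, 0]],
    [46, [0, 0, 0], [0, 0, 0]],
  ],
)

```text
clock: 14.38
eef_pos: [541.1, 100.6, 165.0]
tool_rot: [3.142, -0.0, -2.98]
force: [0.2, -0.9, -1.8]
width: 52.8
gripper_force: 63.2
```

```bash
python3 - <<'E'
from h import *
d=grab("wrist"); s=st(); print(np.abs(s["qd"]).max())
w=cloud(d); g=d["img"].astype(int); wood=(g[...,0]-g[...,2]>30)
m=wood&(np.hypot(w[...,0]-540,w[...,1]-100)<64)&(w[...,2]>179.5)&(w[...,2]<186); q=w[m]
a=np.radians(s["tool_rot"][2])+np.pi
X=(q[:,:2]-s["eef_pos"][:2])@np.array([[np.cos(a),-np.sin(a)],[np.sin(a),np.cos(a)]])
print("slab z",np.median(q[:,2]),"x min",np.percentile(X[:,0],[.5,2]),"y on x<-20",np.percentile(X[X[:,0]<-20,1],[1,99]),"yaw",np.degrees(a))
E
```

```text
t 14.425 tcp [541.1 100.6 165. ] rpy [-180.     -0.   -170.76] close -260.76 w 53.5 F [ 0.2 -0.3 -1.8] gf 63.2
0.0014686849406129105
slab z 182.96468088200692 x min [-30.52153523 -26.71638078] y on x<-20 [-30.24401104  19.7956342 ] yaw 177.01967035209648
```

```bash
python3 -c "
from h import *
print(ctrl.finish_job())"
```

```text
the job is handed in; nothing more can be done
None
```

The lid is fully home, and the arm is holding the closed box level at lens height, brass plate facing the lens from about 10 cm; I handed the job in at about 14.5 s, and no verdict came back.

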